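# Fit four wheel bearings to their stub axles

## Robot

A 7-joint arm with a two-finger parallel gripper is mounted at the origin on a cart in front of the work surface, level with it; the furniture and walls round the work are solid. World frame = base frame: x ahead of the robot, y to its left, z up, the work surface at z = 0. Lengths are in mm, angles in degrees, forces in N, time in s.
With the tool pointing down it reaches from about 400 to 900 mm from the base axis. Payload 5.6 kg.
Tool frame: the origin (TCP) lies at the very end of the fingers, on their centre line; the grasp point (between the pads) lies 19 mm behind it (bot.hold_point_z is the z of the grasp point in the tool frame, in mm); z points along the fingers, y is the line along which they close (so a half turn about z gives the same grasp; the last joint's range is limited). The gripper opens to 92 mm and grips with 3 to 60 N. Pads are 20 mm wide; open, the fingers measure 128 mm over their backs; the gripper's body (75 mm by 189 mm) begins 69 mm behind the grasp point.
Start: joints at [-2.464, 26.786, -0.665, 91.828, 0.344, 61.387, -3.226], TCP at [650.007, -0.044, 214.592] pointing down, gripper open.
Joint ranges: [-144.91, 144.91], [-17.63, 115.5], [-89.93, 88.59], [15.96, 139.68], [-74.01, 254.01], [8.47, 105.57], [-167.45, 167.45]. Speed limits (degrees/s): [147.25, 147.25, 180, 180, 180, 180, 180].

## Interface

Orientations are given as a 3x3 rotation matrix whose columns are the frame's x, y, z axes.
In Python, from plant import bot gives the robot as it stands. The module is installed in compiled form; this text tells all that it offers.
- The arm moves only by the tool carry_out, never from a script. Its argument "targets" is a list of rows, each a list of 2 entries, a list of its own where there are three numbers: the shift along the world's x, y, z in m, then the turn, a rotation vector about the world's x, y, z in degrees. In form: [[[x, y, z], [wx, wy, wz]], ...]. A call has 1 to 20 rows; each row is the pose to reach, as a shift and turn from the pose commanded when the call began; what a row does not reach only later rows make up. A row lasts 1/12 s, in which the tool goes at most 41.7 mm and 7.16 degrees, less where a joint would pass 70% of its speed; a pose out of reach is approached as far as the arm can. A call with a gripper value outside its range is refused whole. "gripper" is the finger opening in m, from 0 to 0.0919, set as the call begins (left out, the last holds). The fingers move at their own pace and stop on an object; "force" is the grip in N (left out, the last holds). Time passes only in rows, so rows that repeat a pose let the fingers close. It gives the time, the measured TCP pose, the force, the opening and the grip force at its end, in the units of the state.
- bot.state(): the state, without advancing time (a new reading comes with each control period).
- bot.camera(name): name is "scene" or "side" or "wrist"; returns a dict with "pixels" (420x560x3 uint8, red, green, blue), "fx", "fy", "cx", "cy" (pixels), "R" (3x3) and "t" (3): a world point X has camera coordinates R X + t; the wrist camera has in their place "mount" (4x4, takes a point from camera to tool coordinates, whose origin is the TCP and whose axes are the flange's). Camera axes: x right, y down, z forward; pixel columns grow to the right and rows downward; lengths in mm; the calibration is good to about 2 mm. The wrist camera is an equidistant fisheye: a pixel r from the principal point sees the ray r / f radians off the axis. A picture is of the moment at which its call begins: read the wrist's pose just before it. There is no depth.
- bot.finish_job(): hands the job in; it is judged then, once.
The state is a dict: "time_s": time; "joints": joint angles; "qvel": joint speeds; "effort": joint torques, N m; "position": TCP position; "orientation": TCP orientation; "force": force on the tool from outside, world axes, zero at the start; "ft_torque": the same for the moment, N m; "opening": opening from 0.0 (shut) to 1.0 (fully open); "grip_force": force on a finger pad.
Only numpy, scipy, OpenCV 4.12 (cv2) and the standard library are available. Lean on these libraries where they do the work, as an engineer would, in place of code of your own. Each camera call takes 0.05 s, during which the arm holds its last target. There are 200 camera calls.

## Task

Pick out the four ball bearings from the rings lying on the bench and slide each one down over the upright stub axle that it fits, the bearing's bore matching the axle's plain journal, until it sits flat and fully home on the shoulder at the axle's foot. Leave the rubber seal and the plain steel collar where they lie, and let go of everything.

Things in the scene. Friction and masses are not known exactly. Their poses are not given: they have to be found in the camera images.
- bearing_20: loose steel ball bearing lying flat: outside diameter 37, bore 20 right through, 10 thick (mm); a ring of balls shows between its two bright races. It goes on axle_20. Origin at the centre of the ring, at half its thickness; z along its bore, upright as it lies; either face may be up.
- bearing_28: loose steel ball bearing lying flat: outside diameter 47, bore 28 right through, 11 thick (mm); a ring of balls shows between its two bright races. It goes on axle_28. Origin at the centre of the ring, at half its thickness; z along its bore, upright as it lies; either face may be up.
- bearing_36: loose steel ball bearing lying flat: outside diameter 57, bore 36 right through, 12 thick (mm); a ring of balls shows between its two bright races. It goes on axle_36. Origin at the centre of the ring, at half its thickness; z along its bore, upright as it lies; either face may be up.
- bearing_44: loose steel ball bearing lying flat: outside diameter 68, bore 44 right through, 13 thick (mm); a ring of balls shows between its two bright races. It goes on axle_44. Origin at the centre of the ring, at half its thickness; z along its bore, upright as it lies; either face may be up.
- axle_20: fixed upright stub axle for bearing_20. From the table up: grey square flange 54 mm wide, 8 mm thick; grey round shoulder, diameter 27.5, its flat top (the seat) at height 32; bright journal, diameter 17.6, up to 42; taper up to 68; threaded end, diameter 8, up to 80. Origin on the axis at table height; z up.
- axle_28: fixed upright stub axle for bearing_28. From the table up: grey square flange 60 mm wide, 8 mm thick; grey round shoulder, diameter 36.5, its flat top (the seat) at height 32; bright journal, diameter 25.6, up to 42; taper up to 68; threaded end, diameter 11.2, up to 80. Origin on the axis at table height; z up.
- axle_36: fixed upright stub axle for bearing_36. From the table up: grey square flange 66 mm wide, 8 mm thick; grey round shoulder, diameter 45.5, its flat top (the seat) at height 32; bright journal, diameter 33.6, up to 42; taper up to 68; threaded end, diameter 14.4, up to 80. Origin on the axis at table height; z up.
- axle_44: fixed upright stub axle for bearing_44. From the table up: grey square flange 72 mm wide, 8 mm thick; grey round shoulder, diameter 55, its flat top (the seat) at height 32; bright journal, diameter 41.6, up to 42; taper up to 68; threaded end, diameter 17.6, up to 80. Origin on the axis at table height; z up.
- oil_seal: loose black rubber shaft seal lying flat, outside diameter 52, hole 32, 9 thick (mm), no balls; not wanted, stays where it is. Origin at its centre, at half its thickness.
- steel_collar: loose plain solid steel collar lying flat, outside diameter 49, hole 29, 14 thick (mm), no balls; not wanted, stays where it is. Origin at its centre, at half its thickness.
Things that resemble listed ones, but are neither listed nor needed, are in the scene too. Leave any green or red look-alike of the bearing_28 alone.

How it is judged (in metres and radians):
At the end, for the whole second after the job is handed in: Each of the four bearings is on the axle of its own size, its axis within 4 mm of the axle's, level within 0.09 rad, its underside within 2.5 mm of the shoulder's top face, released and at rest (horizontal distance between bearing_20 and axle_20 below 0.004 m and z of bearing_20 in the frame of axle_20 between 0.0345 and 0.0395 m and angle between the z axis of bearing_20 and the z axis of axle_20, either way round below 0.09 rad and contact force between each of bearing_20, bearing_28, bearing_36, bearing_44 and the fingers below 0.05 N and linear speed of each of bearing_20, bearing_28, bearing_36, bearing_44 below 0.01 m/s and horizontal distance between bearing_28 and axle_28 below 0.004 m and z of bearing_28 in the frame of axle_28 between 0.035 and 0.04 m and angle between the z axis of bearing_28 and the z axis of axle_28, either way round below 0.09 rad and horizontal distance between bearing_36 and axle_36 below 0.004 m and z of bearing_36 in the frame of axle_36 between 0.0355 and 0.0405 m and angle between the z axis of bearing_36 and the z axis of axle_36, either way round below 0.09 rad and horizontal distance between bearing_44 and axle_44 below 0.004 m and z of bearing_44 in the frame of axle_44 between 0.036 and 0.041 m and angle between the z axis of bearing_44 and the z axis of axle_44, either way round below 0.09 rad); the robot touches nothing.
It fails at once if the oil seal is moved by more than 20 mm (distance of oil_seal from where it was at the start of the episode above 0.02 m).
It fails at once if the plain steel collar is moved by more than 20 mm (distance of steel_collar from where it was at the start of the episode above 0.02 m).
It also fails if it takes over 99 s, if anything falls off the work surface, if the arm or the gripper's body presses on something with over 40 N, if the wrist force passes 120 N, or if a joint passes its speed limit or range.

## Working session

There is one attempt and no reset: what is moved stays moved. The work goes in short steps, Python scripts to look and compute and a tool call to move; the robot and the scene stay as the last step left them, time stands still between calls to the robot, and variables do not carry over. Pictures are saved under pics/ and viewed, at most 14 in all, crops included, and the job is handed in when it is done.

Besides the shell and the picture viewer there is one more tool, called by a JSON object that holds its "name" and its "arguments". carry_out: Moves the arm, as the interface text tells. Its arguments: {"type":"object","properties":{"targets":{"type":"array"},"gripper":{"type":"number"},"force":{"type":"number"}},"required":["targets"]}

```bash
mkdir -p pics
python3 - <<'E'
from plant import bot
import cv2,numpy as np,pickle
s=bot.state();print(s['time_s'],s['position'],s['orientation'],bot.hold_point_z)
for n in ['scene','side','wrist']:
    c=bot.camera(n);cv2.imwrite(f'pics/{n}0.png',cv2.cvtColor(c['pixels'],cv2.COLOR_RGB2BGR));pickle.dump(c,open(f'{n}0.pkl','wb'))
    print(n,{k:np.round(v,3).tolist() for k,v in c.items() if k!='pixels'})
E
```

```text
0.0 [ 6.49402413e+02 -7.44379423e-02  2.13603152e+02] [[ 5.31355527e-05  9.99998338e-01 -1.82265753e-03]
 [ 9.99999989e-01 -5.33941829e-05 -1.41848956e-04]
 [-1.41946039e-04 -1.82264997e-03 -9.99998329e-01]] -18.700000000000003
scene {'fx': 524.77, 'fy': 524.77, 'cx': 280.51, 'cy': 199.377, 'R': [[-0.656, -0.754, -0.011], [-0.488, 0.436, -0.756], [0.575, -0.491, -0.654]], 't': [314.373, 296.94, 1183.747]}
side {'fx': 443.495, 'fy': 443.495, 'cx': 274.051, 'cy': 208.138, 'R': [[0.408, -0.913, -0.007], [-0.676, -0.297, -0.674], [0.613, 0.28, -0.738]], 't': [-267.6, 365.372, 986.427]}
wrist {'fx': 325.192, 'fy': 325.192, 'cx': 282.145, 'cy': 204.557, 'mount': [[0.001, -0.967, -0.255, 71.492], [1.0, 0.001, 0.0, 0.128], [0.0, -0.255, 0.967, -169.408], [0.0, 0.0, 0.0, 1.0]]}
```

View pics/scene0.png

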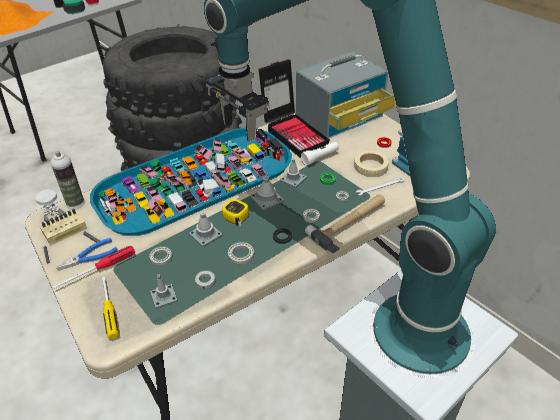

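View pics/wrist0.png

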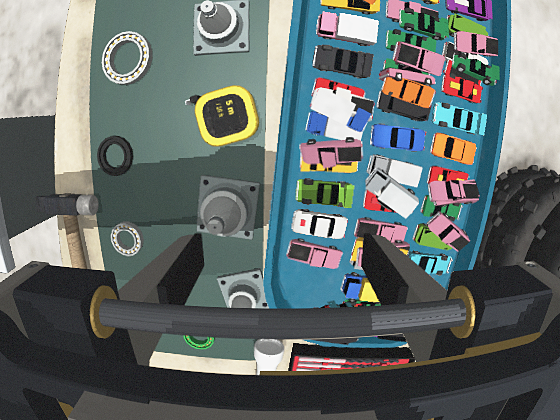

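View pics/side0.png

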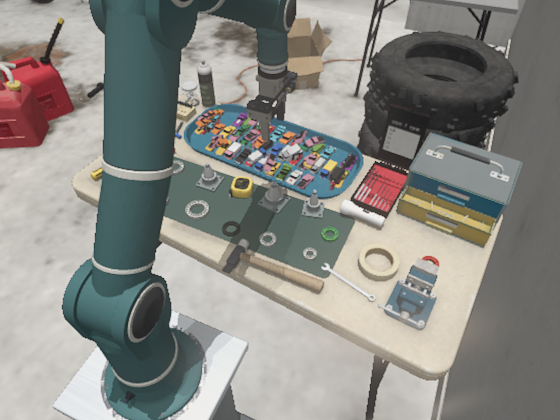

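The scene shows rings at (160,255), (205,279), (240,252), (312,215), (342,196), black seal at (283,236) and a green look-alike at (328,179). The axles are at (163,292), (205,228), (266,192) and (293,172). The wrist view shows rings at (126,57) and (126,238), the seal at (115,155), and axles at (210,8), (225,205) and (240,290).

```bash
cat > h.py <<'E'
import numpy as np,cv2,pickle
from plant import bot
def sc(c,u,v,z):
    d=c['R'].T@np.array([(u-c['cx'])/c['fx'],(v-c['cy'])/c['fy'],1.]); o=-c['R'].T@c['t']
    return o+d*(z-o[2])/d[2]
def wpose(c,s):
    T=np.eye(4);T[:3,:3]=s['orientation'];T[:3,3]=s['position'];return T@np.array(c['mount'])
def wr(c,T,u,v,z):
    x,y=(u-c['cx'])/c['fx'],(v-c['cy'])/c['fy'];r=np.hypot(x,y)+1e-12
    d=T[:3,:3]@np.array([x/r*np.sin(r),y/r*np.sin(r),np.cos(r)]);o=T[:3,3]
    return o+d*(z-o[2])/d[2]
def wproj(c,T,P):
    P=np.atleast_2d(P);q=(P-T[:3,3])@T[:3,:3];rho=np.hypot(q[:,0],q[:,1]);th=np.arctan2(rho,q[:,2])
    return np.c_[c['cx']+c['fx']*th*q[:,0]/rho,c['cy']+c['fy']*th*q[:,1]/rho]
def snap(n):
    s=bot.state();c=bot.camera('wrist');T=wpose(c,s)
    pickle.dump((s,c,T),open(n+'.pkl','wb'));cv2.imwrite(f'pics/{n}.png',cv2.cvtColor(c['pixels'],cv2.COLOR_RGB2BGR))
    return s,c,T
def ortho(c,T,x0,x1,y0,y1,z,res=1.0):
    """top-down rectified picture of plane z; right=+x, up=+y, res mm/px"""
    X,Y=np.meshgrid(np.arange(x0,x1,res),np.arange(y1,y0,-res))
    p=wproj(c,T,np.c_[X.ravel(),Y.ravel(),np.full(X.size,z)]).astype(np.float32).reshape(*X.shape,2)
    return cv2.cvtColor(cv2.remap(c['pixels'],p[...,0],p[...,1],cv2.INTER_LINEAR),cv2.COLOR_RGB2BGR)
E
python3 - <<'E'
from h import *
c=pickle.load(open('scene0.pkl','rb'));w=pickle.load(open('wrist0.pkl','rb'));T=wpose(w,bot.state())
for n,u,v,z in [('r',160,255,10),('r',205,279,10),('r',240,252,10),('seal',283,236,9),('r',312,215,10),('r',342,196,10),('green',328,179,10)]+[('ax',163,276,80),('ax',205,214,80),('ax',266,180,80),('ax',293,161,80)]: print(n,sc(c,u,v,z).round())
for n,u,v,z in [('r',126,57,10),('r',126,238,10),('seal',115,155,9),('ax',210,8,80),('ax',238,220,80),('ax',243,302,60)]: print('w',n,wr(w,T,u,v,z).round())
b=c['pixels'][150:330,80:380];cv2.imwrite('pics/s1.png',cv2.cvtColor(cv2.resize(b,None,fx=2.6,fy=2.6,interpolation=cv2.INTER_CUBIC),cv2.COLOR_RGB2BGR))
E
```

```text
r [584. 321.  10.]
r [441. 280.  10.]
r [455. 160.  10.]
seal [426.  37.   9.]
r [434. -78.  10.]
r [ 435. -199.   10.]
green [ 518. -224.   10.]
ax [458. 376.  80.]
ax [568. 182.  80.]
ax [571. -27.  80.]
ax [ 587. -143.   80.]
w r [458. 159.  10.]
w r [441. -74.  10.]
w seal [438.  37.   9.]
w ax [581. 184.  80.]
w ax [606. -25.  80.]
w ax [ 604. -131.   60.]
```

View pics/s1.png

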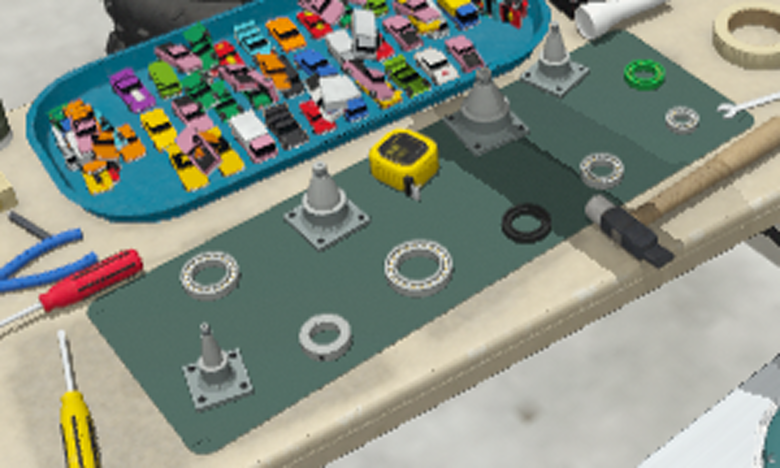

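The zoom shows that the collar is the plain ring at world (441,280). Bearing 36 is near (584,321), 44 near (455,160), 28 near (436,-76) and 20 near (435,-199). Next I take close-ups with the wrist camera.

{"name": "carry_out", "arguments": {"targets": [[[-0.13, -0.24, 0.04], [0, 0, 0]], [[-0.13, -0.24, 0.04], [0, 0, 0]], [[-0.13, -0.24, 0.04], [0, 0, 0]], [[-0.13, -0.24, 0.04], [0, 0, 0]], [[-0.13, -0.24, 0.04], [0, 0, 0]], [[-0.13, -0.24, 0.04], [0, 0, 0]], [[-0.13, -0.24, 0.04], [0, 0, 0]], [[-0.13, -0.24, 0.04], [0, 0, 0]], [[-0.13, -0.24, 0.04], [0, 0, 0]], [[-0.13, -0.24, 0.04], [0, 0, 0]], [[-0.13, -0.24, 0.04], [0, 0, 0]]]}}

```text
time_s: 1.07
position: [520.7, -238.1, 254.1]
orientation: [[-0.003, 1.0, -0.0], [1.0, 0.003, 0.001], [0.001, -0.0, -1.0]]
force: [0.3, 0.3, 0.2]
opening: 1.001
grip_force: 0.0
```

Run:
```python
from h import *
s,c,T=snap('w1');print(s['position'],s['qvel'].round(1) if hasattr(s['qvel'],'round') else s['qvel'])
```

```text
[ 520.73821355 -238.07094     254.13531928] [-0.5  0.1  0.1  0.   0.2  0.   0. ]
```

{"name": "carry_out", "arguments": {"targets": [[[0, 0.17, 0], [0, 0, 0]], [[0, 0.17, 0], [0, 0, 0]], [[0, 0.17, 0], [0, 0, 0]], [[0, 0.17, 0], [0, 0, 0]], [[0, 0.17, 0], [0, 0, 0]], [[0, 0.17, 0], [0, 0, 0]], [[0, 0.17, 0], [0, 0, 0]], [[0, 0.17, 0], [0, 0, 0]]]}}

```text
time_s: 1.78
position: [520.1, -71.3, 254.4]
orientation: [[0.001, 1.0, -0.0], [1.0, -0.001, -0.001], [-0.001, -0.0, -1.0]]
force: [-0.3, 0.7, -0.5]
opening: 1.003
grip_force: 0.0
```

Run:
```python
from h import *
s,c,T=snap('w2');print(s['position'])
```

```text
[520.06144641 -71.26403929 254.42327527]
```

{"name": "carry_out", "arguments": {"targets": [[[0, 0.17, 0], [0, 0, 0]], [[0, 0.17, 0], [0, 0, 0]], [[0, 0.17, 0], [0, 0, 0]], [[0, 0.17, 0], [0, 0, 0]], [[0, 0.17, 0], [0, 0, 0]], [[0, 0.17, 0], [0, 0, 0]], [[0, 0.17, 0], [0, 0, 0]], [[0, 0.17, 0], [0, 0, 0]]]}}

```text
time_s: 2.5
position: [520.4, 97.3, 254.4]
orientation: [[0.004, 1.0, -0.0], [1.0, -0.004, -0.001], [-0.001, -0.0, -1.0]]
force: [-0.3, -0.1, -0.0]
opening: 1.004
grip_force: 0.0
```

Run:
```python
from h import *
s,c,T=snap('w3');print(s['position'])
```

```text
[520.41417235  97.2589545  254.39717597]
```

{"name": "carry_out", "arguments": {"targets": [[[0, 0.17, 0], [0, 0, 0]], [[0, 0.17, 0], [0, 0, 0]], [[0, 0.17, 0], [0, 0, 0]], [[0, 0.17, 0], [0, 0, 0]], [[0, 0.17, 0], [0, 0, 0]], [[0, 0.17, 0], [0, 0, 0]], [[0, 0.17, 0], [0, 0, 0]], [[0, 0.17, 0], [0, 0, 0]]]}}

```text
time_s: 3.22
position: [520.9, 267.0, 254.4]
orientation: [[0.004, 1.0, 0.0], [1.0, -0.004, -0.001], [-0.001, 0.0, -1.0]]
force: [0.5, 0.3, 0.2]
opening: 0.997
grip_force: 0.0
```

Run:
```python
from h import *
s,c,T=snap('w4');print(s['time_s'],s['position'])
ims=[]
for n in ['w1','w2','w3','w4']:
    s,c,T=pickle.load(open(n+'.pkl','rb'));y=s['position'][1]
    ims.append(ortho(c,T,380,660,y-40,y+180,11,0.75))
cv2.imwrite('pics/m1.png',np.vstack([np.hstack(ims[:2]),np.hstack(ims[2:])]))
```

```text
3.2167 [520.94476361 266.98079538 254.44838084]
```

View pics/m1.png

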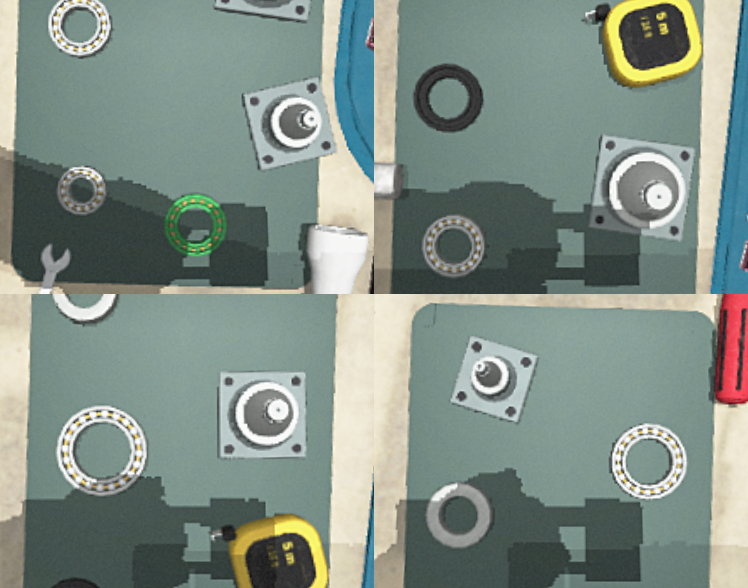

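The rectified mosaic shows bearings 28 and 20 at top left and bearings 44 and 36 at the bottom. It also shows the four axles, with 28 or 36 at top-left (295,118), 44 at top-right (658,197), another at bottom-left (275,410) and 20 at bottom-right (487,375). Next I fit circles of known radius.

```bash
cat >> h.py <<'E'
from scipy.ndimage import gaussian_filter,map_coordinates
from scipy.optimize import minimize
def fitc(c,T,x,y,circ,span=14,side=0):
    """circ: list of (R,z,sign); find centre maximising sign*(inside-outside) contrast along the projected circles"""
    g=gaussian_filter(cv2.cvtColor(c['pixels'],cv2.COLOR_RGB2GRAY).astype(float),0.6)
    a=np.linspace(0,2*np.pi,120,endpoint=False);d=1.2
    def cost(p):
        f=0
        for R,z,sg in circ:
            v=[]
            for r in (R-d,R+d):
                q=wproj(c,T,np.c_[p[0]+r*np.cos(a),p[1]+r*np.sin(a),np.full(120,z)])
                v.append(map_coordinates(g,[q[:,1],q[:,0]],order=1,mode='nearest'))
            k=v[0]-v[1]; f-=np.mean(np.tanh(sg*k/40)) if sg else np.mean(np.tanh(np.abs(k)/40))
        return f
    gr=np.arange(-span,span+1,1.0)
    b=min(((cost((x+i,y+j)),x+i,y+j) for i in gr for j in gr))
    r=minimize(cost,b[1:],method='Nelder-Mead',options=dict(initial_simplex=[b[1:],(b[1]+.8,b[2]),(b[1],b[2]+.8)],xatol=.02))
    return r.x.round(2),round(-r.fun/len(circ),2)
E
python3 - <<'E'
from h import *
L={n:pickle.load(open(n+'.pkl','rb')) for n in ['w1','w2','w3','w4']}
def X(n,i,j):  # mosaic cell px -> world
    y=L[n][0]['position'][1];return 380+.75*i,y+180-.75*j
ring=lambda D,b,t:[(D/2,t,1),(b/2,t,-1)]
for nm,n,px,r in [('b20','w1',(81,189),ring(37,20,10)),('b28','w1',(80,25),ring(47,28,11)),('b28','w2',(78,245),ring(47,28,11)),('b44','w3',(102,155),ring(68,44,13)),('b36','w4',(274,167),ring(57,36,12)),('collar','w4',(85,221),ring(49,29,14))]:
    _,c,T=L[n];x,y=X(n,*px);print(nm,n,[fitc(c,T,x,y,q) for q in (r,r[:1],r[1:])])
for n,px in [('w1',(290,122)),('w2',(275,192)),('w3',(265,115)),('w4',(115,78))]:
    _,c,T=L[n];x,y=X(n,*px);y-=0
    for D,S,th in [(20,27.5,8),(28,36.5,11.2),(36,45.5,14.4),(44,55,17.6)]:
        print(n,D,'shoulder',fitc(c,T,x,y,[(S/2,32,1)]),'jour',fitc(c,T,x,y,[((D-2.4)/2,42,-1)]),'tip',fitc(c,T,x,y,[(th/2,80,1)]))
E
```

```text
b20 w1 [(array([ 440.48, -200.6 ]), np.float64(0.81)), (array([ 440.52, -200.72]), np.float64(0.85)), (array([ 440.45, -200.5 ]), np.float64(0.77))]
b28 w1 [(array([438.96, -75.86]), np.float64(0.96)), (array([439.01, -76.09]), np.float64(0.97)), (array([438.95, -75.74]), np.float64(0.96))]
b28 w2 [(array([439.14, -75.66]), np.float64(0.85)), (array([439.24, -75.57]), np.float64(0.88)), (array([439.07, -75.69]), np.float64(0.83))]
b44 w3 [(array([456.12, 160.1 ]), np.float64(0.95)), (array([456.13, 160.09]), np.float64(0.95)), (array([456.13, 160.11]), np.float64(0.95))]
b36 w4 [(array([586.11, 321.6 ]), np.float64(0.97)), (array([586.03, 321.62]), np.float64(0.97)), (array([586.21, 321.6 ]), np.float64(0.97))]
collar w4 [(array([443.59, 281.55]), np.float64(0.87)), (array([443.58, 281.55]), np.float64(0.85)), (array([443.61, 281.57]), np.float64(0.9))]
w1 20 shoulder (array([ 599.23, -145.38]), np.float64(0.33)) jour (array([ 592.62, -151.22]), np.float64(0.54)) tip (array([ 598.15, -150.09]), np.float64(0.7))
w1 28 shoulder (array([ 597.45, -150.36]), np.float64(0.93)) jour (array(
[... 1580 characters left out ...]
1, 181.55]), np.float64(0.4)) tip (array([575.35, 186.55]), np.float64(0.58))
w4 20 shoulder (array([469.53, 383.63]), np.float64(0.9)) jour (array([469.52, 383.72]), np.float64(0.93)) tip (array([469.28, 384.02]), np.float64(0.73))
w4 28 shoulder (array([467.61, 390.51]), np.float64(0.36)) jour (array([476.26, 377.83]), np.float64(0.48)) tip (array([469.29, 386.82]), np.float64(0.43))
w4 36 shoulder (array([473.18, 379.48]), np.float64(0.34)) jour (array([472.27, 381.38]), np.float64(0.56)) tip (array([465.31, 386.35]), np.float64(0.56))
w4 44 shoulder (array([471.06, 384.51]), np.float64(0.26)) jour (array([477.93, 394.21]), np.float64(0.24)) tip (array([469.13, 393.32]), np.float64(0.45))
```

{"name": "carry_out", "arguments": {"targets": [[[0.066, 0.0517, -0.05], [0, 0, 0]], [[0.066, 0.0517, -0.1], [0, 0, 0]], [[0.066, 0.0517, -0.15], [0, 0, 0]], [[0.066, 0.0517, -0.185], [0, 0, 0]], [[0.066, 0.0517, -0.185], [0, 0, 0]], [[0.066, 0.0517, -0.185], [0, 0, 0]], [[0.066, 0.0517, -0.185], [0, 0, 0]], [[0.066, 0.0517, -0.185], [0, 0, 0]], [[0.066, 0.0517, -0.185], [0, 0, 0]], [[0.066, 0.0517, -0.185], [0, 0, 0]], [[0.066, 0.0517, -0.185], [0, 0, 0]], [[0.066, 0.0517, -0.185], [0, 0, 0]]]}}

```text
time_s: 4.27
position: [586.8, 322.0, 71.6]
orientation: [[0.0, 1.0, 0.003], [1.0, -0.0, 0.001], [0.001, 0.003, -1.0]]
force: [-0.1, 0.4, -0.2]
opening: 1.001
grip_force: 0.0
```

Run:
```python
from h import *
s,c,T=snap('w5');print(s['position'],s['orientation'].round(4),s['qvel'].round(2))
print([bot.state()['position'].round(2).tolist() for _ in range(2)])
print(wproj(c,T,[586,321.6,12]))
print(fitc(c,T,586,321.6,[(28.5,12,1),(18,12,-1)],6))
```

```text
[586.77927207 321.96044878  71.60403338] [[ 2.0e-04  1.0e+00  2.6e-03]
 [ 1.0e+00 -2.0e-04  1.3e-03]
 [ 1.3e-03  2.6e-03 -1.0e+00]] [-0.09  0.76  0.1   0.27  0.05 -0.08 -0.04]
[[586.54, 321.88, 71.08], [586.54, 321.88, 71.08]]
[[280.63590029 219.5288441 ]]
(array([586.19, 321.92]), np.float64(0.86))
```

View pics/w5.png

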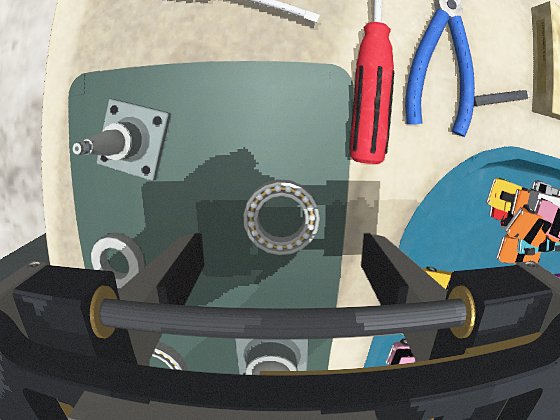

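The picture shows bearing 36 at (281,219), midway between the fingertips at (201,236) and (364,236). The axle 20 and the collar are clear of the gripper.

{"name": "carry_out", "arguments": {"targets": [[[0, 0, -0.035], [0, 0, 0]], [[0, 0, -0.066], [0, 0, 0]], [[0, 0, -0.066], [0, 0, 0]], [[0, 0, -0.066], [0, 0, 0]], [[0, 0, -0.066], [0, 0, 0]], [[0, 0, -0.066], [0, 0, 0]]]}}

```text
time_s: 4.82
position: [586.0, 321.8, 4.1]
orientation: [[-0.0, 1.0, 0.0], [1.0, 0.0, 0.0], [0.0, 0.0, -1.0]]
force: [-1.2, 0.4, 0.3]
opening: 1.005
grip_force: 0.0
```

{"name": "carry_out", "arguments": {"targets": [[[0, 0, 0], [0, 0, 0]], [[0, 0, 0], [0, 0, 0]], [[0, 0, 0], [0, 0, 0]], [[0, 0, 0], [0, 0, 0]], [[0, 0, 0], [0, 0, 0]], [[0, 0, 0], [0, 0, 0]]], "gripper": 0.045, "force": 25}}

```text
time_s: 5.32
position: [586.0, 321.6, 3.7]
orientation: [[0.0, 1.0, 0.0], [1.0, -0.0, -0.0], [-0.0, 0.0, -1.0]]
force: [-0.9, -0.7, -0.2]
opening: 0.61
grip_force: 25.0
```

{"name": "carry_out", "arguments": {"targets": [[[0, 0, 0.04], [0, 0, 0]], [[0, 0, 0.08], [0, 0, 0]], [[0, 0, 0.12], [0, 0, 0]], [[-0.0095, -0.2, 0.12], [0, 0, 0]], [[-0.0095, -0.2, 0.12], [0, 0, 0]], [[-0.0095, -0.2, 0.12], [0, 0, 0]], [[-0.0095, -0.2, 0.12], [0, 0, 0]], [[-0.0095, -0.2, 0.12], [0, 0, 0]], [[-0.0095, -0.2, 0.12], [0, 0, 0]], [[-0.0095, -0.2, 0.12], [0, 0, 0]], [[-0.0095, -0.2, 0.12], [0, 0, 0]], [[-0.0095, -0.2, 0.12], [0, 0, 0]], [[-0.0095, -0.2, 0.12], [0, 0, 0]]]}}

```text
time_s: 6.4
position: [576.3, 123.8, 123.5]
orientation: [[-0.003, 1.0, -0.0], [1.0, 0.003, 0.001], [0.001, -0.0, -1.0]]
force: [-0.4, -0.5, -1.9]
opening: 0.61
grip_force: 25.0
```

Run:
```python
from h import *
s,c,T=snap('w6');p=s['position'];print(p,s['qvel'].round(2),s['opening'])
for q in ([(45.5/2,32,1)],[(33.6/2,42,-1)],[(7.2,80,1)]): print(fitc(c,T,576.5,187,q,8))
print('held',[fitc(c,T,p[0],p[1],[(28.5,p[2]+d,1),(18,p[2]+d,-1)],6) for d in (7,9,11)])
```

```text
[576.25683388 123.78549798 123.47366409] [-0.09 -0.03  0.34  0.19  0.08  0.04  0.05] 0.6099449099923584
(array([577.19, 187.27]), np.float64(0.97))
(array([577.03, 187.04]), np.float64(1.0))
(array([577.29, 187.07]), np.float64(0.98))
held [(array([576.22, 123.92]), np.float64(0.75)), (array([576.29, 124.67]), np.float64(0.74)), (array([576.34, 125.39]), np.float64(0.68))]
```

View pics/w6.png

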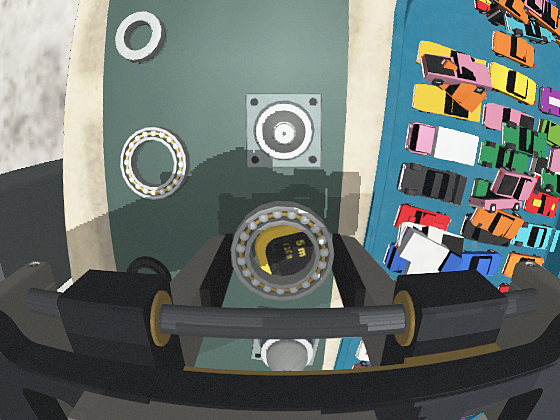

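The ring is held level and the axle is directly below the camera, with its tip at (284,130). I now hover over it and lower.

{"name": "carry_out", "arguments": {"targets": [[[0.0005, 0.04, 0], [0, 0, 0]], [[0.0005, 0.065, 0], [0, 0, 0]], [[0.0005, 0.065, 0], [0, 0, 0]], [[0.0005, 0.065, 0], [0, 0, 0]], [[0.0005, 0.065, 0], [0, 0, 0]], [[0.0005, 0.065, 0], [0, 0, 0]], [[0.0005, 0.065, 0], [0, 0, 0]], [[0.0005, 0.065, -0.02], [0, 0, 0]], [[0.0005, 0.065, -0.04], [0, 0, 0]], [[0.0005, 0.065, -0.055], [0, 0, 0]], [[0.0005, 0.065, -0.065], [0, 0, 0]], [[0.0005, 0.065, -0.07], [0, 0, 0]], [[0.0005, 0.065, -0.074], [0, 0, 0]], [[0.0005, 0.065, -0.074], [0, 0, 0]]]}}

```text
time_s: 7.62
position: [577.1, 186.4, 49.3]
orientation: [[0.0, 1.0, -0.0], [1.0, -0.0, -0.0], [-0.0, -0.0, -1.0]]
force: [0.3, -0.7, -0.7]
opening: 0.609
grip_force: 25.0
```

{"name": "carry_out", "arguments": {"targets": [[[0, 0, -0.004], [0, 0, 0]], [[0, 0, -0.008], [0, 0, 0]], [[0, 0, -0.012], [0, 0, 0]], [[0, 0, -0.0135], [0, 0, 0]], [[0, 0, -0.0135], [0, 0, 0]], [[0, 0, -0.0135], [0, 0, 0]], [[0, 0, -0.0135], [0, 0, 0]]]}}

```text
time_s: 8.2
position: [577.1, 186.7, 36.2]
orientation: [[0.0, 1.0, 0.0], [1.0, -0.0, 0.0], [0.0, 0.0, -1.0]]
force: [-0.2, -0.2, -1.5]
opening: 0.611
grip_force: 25.0
```

{"name": "carry_out", "arguments": {"targets": [[[0, 0, 0], [0, 0, 0]], [[0, 0, 0], [0, 0, 0]], [[0, 0, 0], [0, 0, 0]], [[0, 0, 0], [0, 0, 0]], [[0, 0, 0], [0, 0, 0]], [[0, 0, 0.03], [0, 0, 0]], [[0, 0, 0.06], [0, 0, 0]], [[0, 0, 0.09], [0, 0, 0]], [[-0.121, -0.0265, 0.09], [0, 0, 0]], [[-0.121, -0.0265, 0.09], [0, 0, 0]], [[-0.121, -0.0265, 0.09], [0, 0, 0]], [[-0.121, -0.0265, 0.06], [0, 0, 0]], [[-0.121, -0.0265, 0.034], [0, 0, 0]], [[-0.121, -0.0265, 0.034], [0, 0, 0]], [[-0.121, -0.0265, 0.034], [0, 0, 0]], [[-0.121, -0.0265, 0.034], [0, 0, 0]], [[-0.121, -0.0265, 0.034], [0, 0, 0]], [[-0.121, -0.0265, 0.034], [0, 0, 0]]], "gripper": 0.0919}}

```text
time_s: 9.7
position: [457.0, 160.6, 71.1]
orientation: [[0.0, 1.0, 0.002], [1.0, -0.0, 0.001], [0.001, 0.002, -1.0]]
force: [0.2, -0.2, 0.0]
opening: 1.0
grip_force: 0.0
```

Run:
```python
from h import *
s,c,T=snap('w7');p=s['position'];print(p,s['opening'])
print(fitc(c,T,456,160,[(34,13,1),(22,13,-1)],6),'b36',fitc(c,T,577,187,[(28.5,44,1)],6))
```

```text
[457.03682272 160.58758934  71.08368741] 1.0004360271767985
(array([456.22, 160.59]), np.float64(0.87)) b36 (array([576.16, 187.03]), np.float64(0.77))
```

View pics/w7.png

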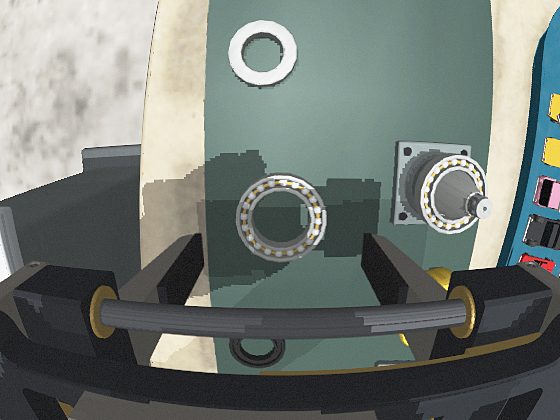

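Bearing 36 is seated on its axle at (450,195), and bearing 44 sits between the fingers at (281,217).

{"name": "carry_out", "arguments": {"targets": [[[0, 0, -0.035], [0, 0, 0]], [[0, 0, -0.0665], [0, 0, 0]], [[0, 0, -0.0665], [0, 0, 0]], [[0, 0, -0.0665], [0, 0, 0]], [[0, 0, -0.0665], [0, 0, 0]], [[0, 0, -0.0665], [0, 0, 0]], [[0, 0, -0.0665], [0, 0, 0]]]}}

```text
time_s: 10.33
position: [456.3, 160.3, 4.2]
orientation: [[0.0, 1.0, 0.001], [1.0, -0.0, 0.0], [0.0, 0.001, -1.0]]
force: [0.6, 0.8, -0.4]
opening: 0.999
grip_force: 0.0
```

{"name": "carry_out", "arguments": {"targets": [[[0, 0, 0], [0, 0, 0]], [[0, 0, 0], [0, 0, 0]], [[0, 0, 0], [0, 0, 0]], [[0, 0, 0], [0, 0, 0]], [[0, 0, 0], [0, 0, 0]], [[0, 0, 0], [0, 0, 0]]], "gripper": 0.055, "force": 30}}

```text
time_s: 10.83
position: [456.1, 160.2, 3.8]
orientation: [[-0.0, 1.0, 0.0], [1.0, 0.0, -0.0], [-0.0, 0.0, -1.0]]
force: [-0.6, -1.1, 2.3]
opening: 0.734
grip_force: 30.0
```

{"name": "carry_out", "arguments": {"targets": [[[0, 0, 0.04], [0, 0, 0]], [[0, 0, 0.08], [0, 0, 0]], [[0, 0, 0.12], [0, 0, 0]], [[0.1245, -0.257, 0.12], [0, 0, 0]], [[0.1245, -0.257, 0.12], [0, 0, 0]], [[0.1245, -0.257, 0.12], [0, 0, 0]], [[0.1245, -0.257, 0.12], [0, 0, 0]], [[0.1245, -0.257, 0.12], [0, 0, 0]], [[0.1245, -0.257, 0.12], [0, 0, 0]], [[0.1245, -0.257, 0.12], [0, 0, 0]], [[0.1245, -0.257, 0.12], [0, 0, 0]], [[0.1245, -0.257, 0.12], [0, 0, 0]], [[0.1245, -0.257, 0.12], [0, 0, 0]], [[0.1245, -0.257, 0.12], [0, 0, 0]], [[0.1245, -0.257, 0.12], [0, 0, 0]], [[0.1245, -0.257, 0.12], [0, 0, 0]], [[0.1245, -0.257, 0.12], [0, 0, 0]], [[0.1245, -0.257, 0.12], [0, 0, 0]], [[0.1245, -0.257, 0.12], [0, 0, 0]]]}}

```text
time_s: 12.42
position: [580.5, -96.5, 123.7]
orientation: [[-0.0, 1.0, 0.0], [1.0, 0.0, -0.0], [-0.0, 0.0, -1.0]]
force: [-0.5, -0.0, -2.0]
opening: 0.73
grip_force: 30.0
```

Run:
```python
from h import *
s,c,T=snap('w8');p=s['position'];print(p,s['opening'])
for q in ([(55/2,32,1)],[(41.6/2,42,-1)],[(8.8,80,1)]): print(fitc(c,T,581,-32,q,8))
print('held',[fitc(c,T,p[0],p[1],[(34,p[2]+d,1),(22,p[2]+d,-1)],6) for d in (9.4,)])
```

```text
[580.53416392 -96.52042158 123.73598778] 0.7301102514989554
(array([581.42, -31.95]), np.float64(0.95))
(array([581.33, -32.16]), np.float64(0.99))
(array([581.46, -32.1 ]), np.float64(0.97))
held [(array([580.73, -95.98]), np.float64(0.69))]
```

{"name": "carry_out", "arguments": {"targets": [[[0.0007, 0.04, 0], [0, 0, 0]], [[0.0007, 0.0645, 0], [0, 0, 0]], [[0.0007, 0.0645, 0], [0, 0, 0]], [[0.0007, 0.0645, 0], [0, 0, 0]], [[0.0007, 0.0645, 0], [0, 0, 0]], [[0.0007, 0.0645, 0], [0, 0, 0]], [[0.0007, 0.0645, 0], [0, 0, 0]], [[0.0007, 0.0645, 0], [0, 0, 0]], [[0.0007, 0.0645, -0.02], [0, 0, 0]], [[0.0007, 0.0645, -0.04], [0, 0, 0]], [[0.0007, 0.0645, -0.055], [0, 0, 0]], [[0.0007, 0.0645, -0.065], [0, 0, 0]], [[0.0007, 0.0645, -0.07], [0, 0, 0]], [[0.0007, 0.0645, -0.074], [0, 0, 0]], [[0.0007, 0.0645, -0.074], [0, 0, 0]]]}}

```text
time_s: 13.72
position: [581.2, -32.5, 49.3]
orientation: [[0.0, 1.0, -0.0], [1.0, -0.0, -0.0], [-0.0, -0.0, -1.0]]
force: [0.7, 0.1, -0.9]
opening: 0.73
grip_force: 30.0
```

{"name": "carry_out", "arguments": {"targets": [[[0, 0, -0.004], [0, 0, 0]], [[0, 0, -0.008], [0, 0, 0]], [[0, 0, -0.012], [0, 0, 0]], [[0, 0, -0.0135], [0, 0, 0]], [[0, 0, -0.0135], [0, 0, 0]], [[0, 0, -0.0135], [0, 0, 0]], [[0, 0, -0.0135], [0, 0, 0]]]}}

```text
time_s: 14.3
position: [581.3, -32.3, 36.2]
orientation: [[0.0, 1.0, 0.0], [1.0, -0.0, -0.0], [-0.0, 0.0, -1.0]]
force: [0.4, -0.1, -0.8]
opening: 0.738
grip_force: 30.0
```

{"name": "carry_out", "arguments": {"targets": [[[0, 0, 0], [0, 0, 0]], [[0, 0, 0], [0, 0, 0]], [[0, 0, 0], [0, 0, 0]], [[0, 0, 0], [0, 0, 0]], [[0, 0, 0], [0, 0, 0]], [[0, 0, 0.03], [0, 0, 0]], [[0, 0, 0.06], [0, 0, 0]], [[0, 0, 0.09], [0, 0, 0]], [[-0.142, -0.0435, 0.09], [0, 0, 0]], [[-0.142, -0.0435, 0.09], [0, 0, 0]], [[-0.142, -0.0435, 0.09], [0, 0, 0]], [[-0.142, -0.0435, 0.09], [0, 0, 0]], [[-0.142, -0.0435, 0.09], [0, 0, 0]], [[-0.142, -0.0435, 0.09], [0, 0, 0]], [[-0.142, -0.0435, 0.09], [0, 0, 0]], [[-0.142, -0.0435, 0.09], [0, 0, 0]], [[-0.142, -0.0435, 0.09], [0, 0, 0]]], "gripper": 0.0919}}

```text
time_s: 15.72
position: [440.4, -75.3, 126.1]
orientation: [[-0.001, 1.0, 0.001], [1.0, 0.001, 0.0], [0.0, 0.001, -1.0]]
force: [1.1, -0.3, 0.9]
opening: 0.999
grip_force: 0.0
```

Run:
```python
from h import *
s,c,T=snap('w9');p=s['position'];print(p,s['opening'])
print(fitc(c,T,439,-76,[(23.5,11,1),(14,11,-1)],6),'b44',fitc(c,T,581,-32,[(34,45,1)],6))
```

```text
[440.43753045 -75.33763875 126.0725492 ] 0.9994332220633204
(array([439.18, -75.37]), np.float64(0.88)) b44 (array([580.52, -32.11]), np.float64(0.74))
```

View pics/w9.png

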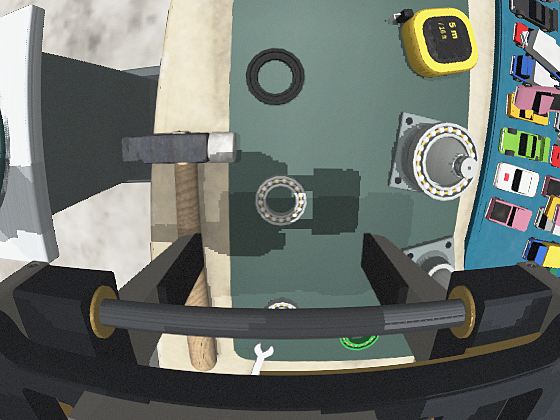

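Bearing 44 is on its axle at (443,160). Bearing 28 is at (281,200) under the gripper. The hammer handle at column ~190 is about 70 mm to the left, so I use a narrower opening.

{"name": "carry_out", "arguments": {"targets": [[[0, 0, -0.035], [0, 0, 0]], [[0, 0, -0.07], [0, 0, 0]], [[0, 0, -0.07], [0, 0, 0]], [[0, 0, -0.07], [0, 0, 0]], [[0, 0, -0.1], [0, 0, 0]], [[0, 0, -0.1225], [0, 0, 0]], [[0, 0, -0.1225], [0, 0, 0]], [[0, 0, -0.1225], [0, 0, 0]], [[0, 0, -0.1225], [0, 0, 0]], [[0, 0, -0.1225], [0, 0, 0]]], "gripper": 0.065}}

```text
time_s: 16.6
position: [440.9, -76.0, 5.5]
orientation: [[0.0, 1.0, 0.004], [1.0, -0.0, -0.001], [-0.001, 0.004, -1.0]]
force: [0.2, -0.0, 0.7]
opening: 0.706
grip_force: 0.0
```

{"name": "carry_out", "arguments": {"targets": [[[0, 0, 0], [0, 0, 0]], [[0, 0, 0], [0, 0, 0]], [[0, 0, 0], [0, 0, 0]], [[0, 0, 0], [0, 0, 0]], [[0, 0, 0], [0, 0, 0]]], "gripper": 0.035, "force": 25}}

```text
time_s: 17.02
position: [439.6, -76.0, 4.2]
orientation: [[0.0, 1.0, 0.001], [1.0, -0.0, -0.0], [-0.0, 0.001, -1.0]]
force: [-2.1, 0.2, 6.8]
opening: 0.492
grip_force: 25.0
```

{"name": "carry_out", "arguments": {"targets": [[[0, 0, 0.04], [0, 0, 0]], [[0, 0, 0.08], [0, 0, 0]], [[0, 0, 0.12], [0, 0, 0]], [[0.158, -0.14, 0.12], [0, 0, 0]], [[0.158, -0.14, 0.12], [0, 0, 0]], [[0.158, -0.14, 0.12], [0, 0, 0]], [[0.158, -0.14, 0.12], [0, 0, 0]], [[0.158, -0.14, 0.12], [0, 0, 0]], [[0.158, -0.14, 0.12], [0, 0, 0]], [[0.158, -0.14, 0.12], [0, 0, 0]], [[0.158, -0.14, 0.12], [0, 0, 0]], [[0.158, -0.14, 0.12], [0, 0, 0]], [[0.158, -0.14, 0.12], [0, 0, 0]], [[0.158, -0.14, 0.12], [0, 0, 0]], [[0.158, -0.14, 0.12], [0, 0, 0]], [[0.158, -0.14, 0.12], [0, 0, 0]], [[0.158, -0.14, 0.12], [0, 0, 0]]]}}

```text
time_s: 18.43
position: [597.2, -215.7, 123.9]
orientation: [[-0.0, 1.0, 0.0], [1.0, 0.0, -0.0], [-0.0, 0.0, -1.0]]
force: [0.1, -0.1, -0.6]
opening: 0.489
grip_force: 25.0
```

Run:
```python
from h import *
s,c,T=snap('w10');p=s['position'];print(p,s['opening'])
for q in ([(36.5/2,32,1)],[(25.6/2,42,-1)],[(5.6,80,1)]): print(fitc(c,T,597.5,-150.5,q,8))
print('held',[fitc(c,T,p[0],p[1],[(23.5,p[2]+d,1),(14,p[2]+d,-1)],6) for d in (7.4,)])
```

```text
[ 597.16294884 -215.66521049  123.85537238] 0.4894559077535017
(array([ 598.08, -150.24]), np.float64(0.98))
(array([ 598.01, -150.36]), np.float64(1.0))
(array([ 598.17, -150.38]), np.float64(0.99))
held [(array([ 597.34, -215.86]), np.float64(0.36))]
```

View pics/w10.png

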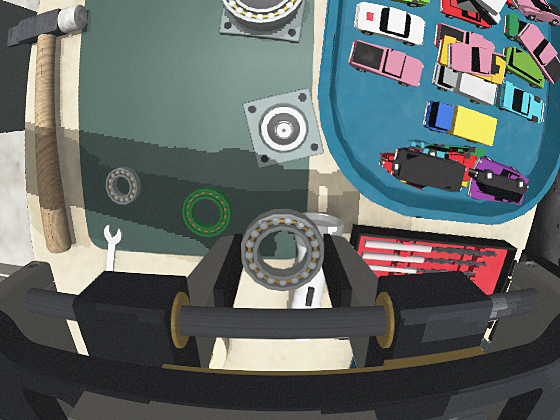

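The bearing is held between the fingers at about (284,250), roughly level. Axle 28 is at (284,129). I check the grip for tilt with an ellipse-rim fit.

Run:
```python
from h import *
s,c,T=pickle.load(open('w10.pkl','rb'));p=s['position']
print(wr(c,T,284,250.5,p[2]+7.4)-p)
g=gaussian_filter(cv2.cvtColor(c['pixels'],cv2.COLOR_RGB2GRAY).astype(float),0.6)
a=np.linspace(0,2*np.pi,120,endpoint=False)
def cost(q):
    f=0
    for R in (23.5,14,):
        v=[]
        for r in (R-1,R+1):
            P=np.c_[p[0]+q[0]+r*np.cos(a),p[1]+q[1]+r*np.sin(a),p[2]+q[2]+q[3]*r*np.cos(a)+q[4]*r*np.sin(a)]
            w=wproj(c,T,P);v.append(map_coordinates(g,[w[:,1],w[:,0]],order=1))
        f-=np.mean(np.tanh(abs(v[0]-v[1])/30))
    return f
from scipy.optimize import differential_evolution as DE
r=DE(cost,[(-3,3),(-3,3),(3,12),(-.25,.25),(-.25,.25)],seed=1,tol=1e-4);print(r.x.round(3),r.fun)
r=DE(lambda q:cost([q[0],q[1],q[2],0,0]),[(-3,3),(-3,3),(3,12)],seed=1,tol=1e-4);print(r.x.round(3),r.fun)
```

```text
[1.18554084 3.08267529 7.4       ]
[ 8.20e-02 -5.30e-01  3.34e+00 -1.00e-03 -2.50e-02] -1.7756400457622132
[-0.102  0.114  4.873] -1.772917002007409
```

{"name": "carry_out", "arguments": {"targets": [[[0.0008, 0.04, 0], [0, 0, 0]], [[0.0008, 0.0652, 0], [0, 0, 0]], [[0.0008, 0.0652, 0], [0, 0, 0]], [[0.0008, 0.0652, 0], [0, 0, 0]], [[0.0008, 0.0652, 0], [0, 0, 0]], [[0.0008, 0.0652, 0], [0, 0, 0]], [[0.0008, 0.0652, 0], [0, 0, 0]], [[0.0008, 0.0652, 0], [0, 0, 0]], [[0.0008, 0.0652, -0.02], [0, 0, 0]], [[0.0008, 0.0652, -0.04], [0, 0, 0]], [[0.0008, 0.0652, -0.055], [0, 0, 0]], [[0.0008, 0.0652, -0.065], [0, 0, 0]], [[0.0008, 0.0652, -0.07], [0, 0, 0]], [[0.0008, 0.0652, -0.074], [0, 0, 0]], [[0.0008, 0.0652, -0.074], [0, 0, 0]]]}}

```text
time_s: 19.73
position: [597.9, -150.8, 49.3]
orientation: [[0.0, 1.0, -0.0], [1.0, -0.0, 0.0], [0.0, -0.0, -1.0]]
force: [0.8, -0.9, -1.7]
opening: 0.494
grip_force: 25.0
```

{"name": "carry_out", "arguments": {"targets": [[[0, 0, -0.004], [0, 0, 0]], [[0, 0, -0.008], [0, 0, 0]], [[0, 0, -0.0115], [0, 0, 0]], [[0, 0, -0.0115], [0, 0, 0]], [[0, 0, -0.0115], [0, 0, 0]], [[0, 0, -0.0115], [0, 0, 0]]]}}

```text
time_s: 20.23
position: [598.1, -150.6, 38.3]
orientation: [[-0.0, 1.0, 0.0], [1.0, 0.0, -0.0], [-0.0, 0.0, -1.0]]
force: [-0.4, -0.7, -0.5]
opening: 0.493
grip_force: 25.0
```

{"name": "carry_out", "arguments": {"targets": [[[0, 0, -0.0015], [0, 0, 0]], [[0, 0, -0.0015], [0, 0, 0]], [[0, 0, -0.0015], [0, 0, 0]]]}}

```text
time_s: 20.48
position: [598.0, -150.7, 36.6]
orientation: [[0.0, 1.0, 0.0], [1.0, -0.0, -0.0], [-0.0, 0.0, -1.0]]
force: [0.9, 0.4, -1.0]
opening: 0.493
grip_force: 25.0
```

{"name": "carry_out", "arguments": {"targets": [[[0, 0, 0], [0, 0, 0]], [[0, 0, 0], [0, 0, 0]], [[0, 0, 0], [0, 0, 0]], [[0, 0, 0], [0, 0, 0]], [[0, 0, 0.03], [0, 0, 0]], [[0, 0, 0.06], [0, 0, 0]], [[0, 0, 0.09], [0, 0, 0]], [[-0.1575, -0.05, 0.09], [0, 0, 0]], [[-0.1575, -0.05, 0.09], [0, 0, 0]], [[-0.1575, -0.05, 0.09], [0, 0, 0]], [[-0.1575, -0.05, 0.09], [0, 0, 0]], [[-0.1575, -0.05, 0.09], [0, 0, 0]], [[-0.1575, -0.05, 0.09], [0, 0, 0]], [[-0.1575, -0.05, 0.09], [0, 0, 0]], [[-0.1575, -0.05, 0.09], [0, 0, 0]], [[-0.1575, -0.05, 0.09], [0, 0, 0]], [[-0.1575, -0.05, 0.09], [0, 0, 0]], [[-0.1575, -0.05, 0.09], [0, 0, 0]]], "gripper": 0.062}}

```text
time_s: 21.98
position: [441.2, -200.2, 126.4]
orientation: [[-0.001, 1.0, -0.0], [1.0, 0.001, 0.0], [0.0, -0.0, -1.0]]
force: [-0.3, 1.0, -0.1]
opening: 0.676
grip_force: 0.0
```

Run:
```python
from h import *
s,c,T=snap('w11');p=s['position'];print(p,s['opening'])
print(fitc(c,T,440.5,-200.6,[(18.5,10,1),(10,10,-1)],6),'b28',fitc(c,T,598,-150.5,[(23.5,43,1)],6))
```

```text
[ 441.15963095 -200.15277006  126.37415846] 0.6758050494773146
(array([ 440.43, -200.28]), np.float64(0.85)) b28 (array([ 598.27, -150.2 ]), np.float64(0.63))
```

View pics/w11.png

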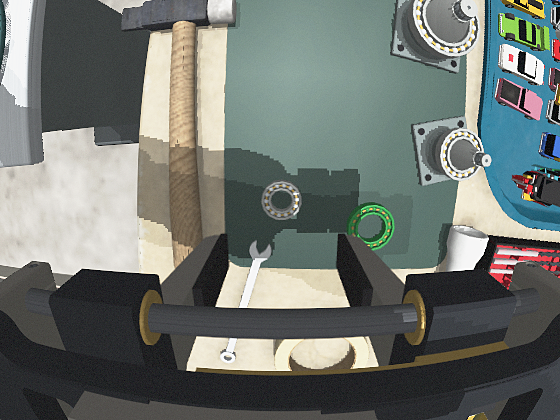

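Bearing 28 is on its axle at (463,158). Bearing 20 is at (281,200), clear of the wrench and the green ring.

{"name": "carry_out", "arguments": {"targets": [[[0, 0, -0.035], [0, 0, 0]], [[0, 0, -0.07], [0, 0, 0]], [[0, 0, -0.07], [0, 0, 0]], [[0, 0, -0.1], [0, 0, 0]], [[0, 0, -0.123], [0, 0, 0]], [[0, 0, -0.123], [0, 0, 0]], [[0, 0, -0.123], [0, 0, 0]], [[0, 0, -0.123], [0, 0, 0]], [[0, 0, -0.123], [0, 0, 0]], [[0, 0, -0.123], [0, 0, 0]], [[0, 0, -0.123], [0, 0, 0]], [[0, 0, -0.123], [0, 0, 0]]], "gripper": 0.052}}

```text
time_s: 23.03
position: [440.8, -200.8, 4.3]
orientation: [[0.0, 1.0, 0.001], [1.0, -0.0, -0.0], [-0.0, 0.001, -1.0]]
force: [-0.3, -0.3, 0.5]
opening: 0.564
grip_force: 0.0
```

{"name": "carry_out", "arguments": {"targets": [[[0, 0, 0], [0, 0, 0]], [[0, 0, 0], [0, 0, 0]], [[0, 0, 0], [0, 0, 0]], [[0, 0, 0], [0, 0, 0]], [[0, 0, 0], [0, 0, 0]]], "gripper": 0.025, "force": 25}}

```text
time_s: 23.45
position: [440.5, -200.6, 3.7]
orientation: [[0.0, 1.0, -0.0], [1.0, -0.0, -0.0], [-0.0, -0.0, -1.0]]
force: [-0.4, 0.2, 2.0]
opening: 0.383
grip_force: 25.0
```

{"name": "carry_out", "arguments": {"targets": [[[0, 0, 0.04], [0, 0, 0]], [[0, 0, 0.08], [0, 0, 0]], [[0, 0, 0.12], [0, 0, 0]], [[0.029, 0.5195, 0.12], [0, 0, 0]], [[0.029, 0.5195, 0.12], [0, 0, 0]], [[0.029, 0.5195, 0.12], [0, 0, 0]], [[0.029, 0.5195, 0.12], [0, 0, 0]], [[0.029, 0.5195, 0.12], [0, 0, 0]], [[0.029, 0.5195, 0.12], [0, 0, 0]], [[0.029, 0.5195, 0.12], [0, 0, 0]], [[0.029, 0.5195, 0.12], [0, 0, 0]], [[0.029, 0.5195, 0.12], [0, 0, 0]], [[0.029, 0.5195, 0.12], [0, 0, 0]], [[0.029, 0.5195, 0.12], [0, 0, 0]], [[0.029, 0.5195, 0.12], [0, 0, 0]], [[0.029, 0.5195, 0.12], [0, 0, 0]], [[0.029, 0.5195, 0.12], [0, 0, 0]], [[0.029, 0.5195, 0.12], [0, 0, 0]], [[0.029, 0.5195, 0.12], [0, 0, 0]], [[0.029, 0.5195, 0.12], [0, 0, 0]]]}}

```text
time_s: 25.12
position: [469.8, 316.8, 123.3]
orientation: [[0.002, 1.0, -0.0], [1.0, -0.002, -0.001], [-0.001, -0.0, -1.0]]
force: [0.5, -0.3, -0.7]
opening: 0.377
grip_force: 25.0
```

{"name": "carry_out", "arguments": {"targets": [[[0, 0, 0], [0, 0, 0]], [[0, 0, 0], [0, 0, 0]], [[0, 0, 0], [0, 0, 0]], [[0, 0, 0], [0, 0, 0]], [[0, 0, 0], [0, 0, 0]], [[0, 0, 0], [0, 0, 0]], [[0, 0, 0], [0, 0, 0]], [[0, 0, 0], [0, 0, 0]]]}}

```text
time_s: 25.78
position: [469.5, 318.9, 123.6]
orientation: [[-0.0, 1.0, -0.0], [1.0, 0.0, -0.0], [-0.0, -0.0, -1.0]]
force: [0.5, -0.0, -0.1]
opening: 0.38
grip_force: 25.0
```

Run:
```python
from h import *
s,c,T=snap('w12');p=s['position'];print(p,s['opening'])
for q in ([(27.5/2,32,1)],[(17.6/2,42,-1)],[(4,80,1)]): print(fitc(c,T,469.5,383.7,q,8))
print('held',[fitc(c,T,p[0],p[1],[(18.5,p[2]+d,1),(10,p[2]+d,-1)],6) for d in (4,6.4)])
```

```text
[469.48314753 318.88966505 123.57015477] 0.3800109768240387
(array([469.23, 384.27]), np.float64(0.99))
(array([469.07, 384.05]), np.float64(1.0))
(array([469.21, 384.24]), np.float64(0.99))
held [(array([469.53, 318.22]), np.float64(0.66)), (array([469.6 , 319.16]), np.float64(0.64))]
```

View pics/w12.png

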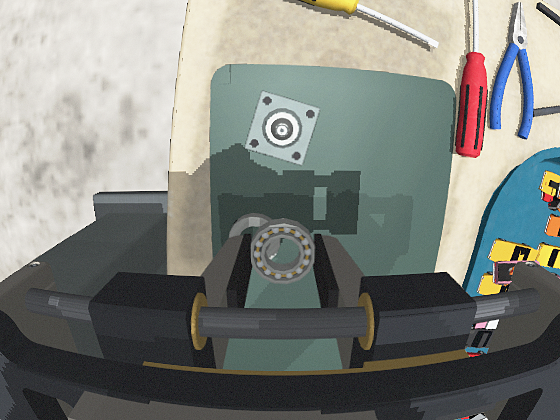

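Bearing 20 is held level at (281,252), with axle 20 at (282,129).

{"name": "carry_out", "arguments": {"targets": [[[-0.0004, 0.04, 0], [0, 0, 0]], [[-0.0004, 0.0651, 0], [0, 0, 0]], [[-0.0004, 0.0651, 0], [0, 0, 0]], [[-0.0004, 0.0651, 0], [0, 0, 0]], [[-0.0004, 0.0651, 0], [0, 0, 0]], [[-0.0004, 0.0651, 0], [0, 0, 0]], [[-0.0004, 0.0651, 0], [0, 0, 0]], [[-0.0004, 0.0651, 0], [0, 0, 0]], [[-0.0004, 0.0651, -0.02], [0, 0, 0]], [[-0.0004, 0.0651, -0.04], [0, 0, 0]], [[-0.0004, 0.0651, -0.055], [0, 0, 0]], [[-0.0004, 0.0651, -0.065], [0, 0, 0]], [[-0.0004, 0.0651, -0.07], [0, 0, 0]], [[-0.0004, 0.0651, -0.074], [0, 0, 0]], [[-0.0004, 0.0651, -0.074], [0, 0, 0]]]}}

```text
time_s: 27.08
position: [469.1, 383.8, 49.4]
orientation: [[0.0, 1.0, -0.0], [1.0, -0.0, -0.0], [-0.0, -0.0, -1.0]]
force: [0.1, 0.9, -1.1]
opening: 0.382
grip_force: 25.0
```

{"name": "carry_out", "arguments": {"targets": [[[0, 0, -0.004], [0, 0, 0]], [[0, 0, -0.008], [0, 0, 0]], [[0, 0, -0.012], [0, 0, 0]], [[0, 0, -0.0135], [0, 0, 0]], [[0, 0, -0.0135], [0, 0, 0]], [[0, 0, -0.0135], [0, 0, 0]], [[0, 0, -0.0135], [0, 0, 0]]]}}

```text
time_s: 27.67
position: [469.2, 384.0, 36.2]
orientation: [[0.0, 1.0, 0.0], [1.0, -0.0, 0.0], [0.0, 0.0, -1.0]]
force: [-0.8, -0.1, -1.0]
opening: 0.381
grip_force: 25.0
```

{"name": "carry_out", "arguments": {"targets": [[[0, 0, 0], [0, 0, 0]], [[0, 0, 0], [0, 0, 0]], [[0, 0, 0], [0, 0, 0]], [[0, 0, 0], [0, 0, 0]], [[0, 0, 0.035], [0, 0, 0]], [[0, 0, 0.07], [0, 0, 0]], [[0, 0, 0.1], [0, 0, 0]], [[0.05, -0.22, 0.15], [0, 0, 0]], [[0.05, -0.22, 0.15], [0, 0, 0]], [[0.05, -0.22, 0.15], [0, 0, 0]], [[0.05, -0.22, 0.15], [0, 0, 0]], [[0.05, -0.22, 0.15], [0, 0, 0]], [[0.05, -0.22, 0.15], [0, 0, 0]], [[0.05, -0.22, 0.15], [0, 0, 0]], [[0.05, -0.22, 0.15], [0, 0, 0]], [[0.05, -0.22, 0.15], [0, 0, 0]], [[0.05, -0.22, 0.15], [0, 0, 0]], [[0.05, -0.22, 0.15], [0, 0, 0]], [[0.05, -0.22, 0.15], [0, 0, 0]]], "gripper": 0.06}}

```text
time_s: 29.25
position: [518.6, 165.4, 185.8]
orientation: [[-0.002, 1.0, -0.001], [1.0, 0.002, 0.0], [0.0, -0.001, -1.0]]
force: [-0.8, -0.8, -1.1]
opening: 0.655
grip_force: 0.0
```

Run:
```python
from h import *
s,c,T=snap('w13');print(s['position'],s['opening'])
```

```text
[518.56815581 165.35174676 185.76934135] 0.654826052801398
```

{"name": "carry_out", "arguments": {"targets": [[[0, -0.4, 0], [0, 0, 0]], [[0, -0.4, 0], [0, 0, 0]], [[0, -0.4, 0], [0, 0, 0]], [[0, -0.4, 0], [0, 0, 0]], [[0, -0.4, 0], [0, 0, 0]], [[0, -0.4, 0], [0, 0, 0]], [[0, -0.4, 0], [0, 0, 0]], [[0, -0.4, 0], [0, 0, 0]], [[0, -0.4, 0], [0, 0, 0]], [[0, -0.4, 0], [0, 0, 0]], [[0, -0.4, 0], [0, 0, 0]], [[0, -0.4, 0], [0, 0, 0]], [[0, -0.4, 0], [0, 0, 0]], [[0, -0.4, 0], [0, 0, 0]], [[0, -0.4, 0], [0, 0, 0]], [[0, -0.4, 0], [0, 0, 0]], [[0, -0.4, 0], [0, 0, 0]], [[0, -0.4, 0], [0, 0, 0]]]}}

```text
time_s: 30.8
position: [519.3, -235.5, 186.2]
orientation: [[-0.001, 1.0, 0.0], [1.0, 0.001, -0.0], [-0.0, 0.0, -1.0]]
force: [-0.2, -0.3, -0.2]
opening: 0.654
grip_force: 0.0
```

Run:
```python
from h import *
snap('w14')
A={'20':(469.2,384.0,18.5,42,'w13'),'36':(577,187,28.5,44,'w13'),'44':(581.4,-32.1,34,45,'w14'),'28':(598.1,-150.4,23.5,43,'w14')}
ims=[]
for k,(x,y,R,z,n) in A.items():
    s,c,T=pickle.load(open(n+'.pkl','rb'))
    print(k,[(d,*fitc(c,T,x,y,[(R,z+d,1)],6)) for d in (-4,0,4,8)])
    u,v=wproj(c,T,[x,y,z])[0].round().astype(int);u0,v0=max(u-45,0),max(v-45,0)
    ims.append(cv2.resize(c['pixels'][v0:v0+90,u0:u0+90],(290,290),interpolation=cv2.INTER_CUBIC))
cv2.imwrite('pics/fin.png',cv2.cvtColor(np.vstack([np.hstack(ims[:2]),np.hstack(ims[2:])]),cv2.COLOR_RGB2BGR))
print(bot.state()['time_s'],bot.state()['qvel'].round(2))
```

```text
20 [(-4, array([462.73, 381.86]), np.float64(0.1)), (0, array([463.59, 380.27]), np.float64(0.11)), (4, array([464.06, 387.23]), np.float64(0.11)), (8, array([464.06, 402.46]), np.float64(0.11))]
36 [(-4, array([577.91, 186.18]), np.float64(0.86)), (0, array([577.19, 186.8 ]), np.float64(0.84)), (4, array([576.4 , 187.39]), np.float64(0.78)), (8, array([575.63, 187.87]), np.float64(0.67))]
44 [(-4, array([581.92, -30.56]), np.float64(0.43)), (0, array([581.65, -31.69]), np.float64(0.41)), (4, array([581.17, -32.85]), np.float64(0.4)), (8, array([580.8 , -34.17]), np.float64(0.38))]
28 [(-4, array([ 599.05, -149.99]), np.float64(0.81)), (0, array([ 597.78, -150.24]), np.float64(0.8)), (4, array([ 596.65, -150.43]), np.float64(0.75)), (8, array([ 595.76, -150.6 ]), np.float64(0.65))]
30.85 [ 0.26 -0.    0.07 -0.12 -0.03 -0.03  0.02]
```

View pics/fin.png

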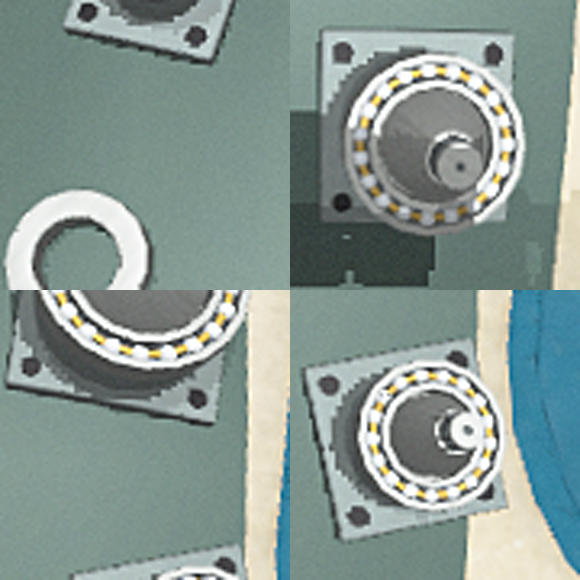

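Bearings 36 and 28 sit home, centred on their axles. 44 and 20 were cut off at the image edge, so I take one more look at each.

{"name": "carry_out", "arguments": {"targets": [[[0, 0.12, 0], [0, 0, 0]], [[0, 0.12, 0], [0, 0, 0]], [[0, 0.12, 0], [0, 0, 0]], [[0, 0.12, 0], [0, 0, 0]], [[0, 0.12, 0], [0, 0, 0]], [[0, 0.12, 0], [0, 0, 0]], [[0, 0.12, 0], [0, 0, 0]], [[0, 0.12, 0], [0, 0, 0]], [[0, 0.12, 0], [0, 0, 0]]]}}

```text
time_s: 31.6
position: [519.0, -117.4, 186.0]
orientation: [[0.002, 1.0, -0.0], [1.0, -0.002, -0.0], [-0.0, -0.0, -1.0]]
force: [-0.4, -0.5, -0.1]
opening: 0.651
grip_force: 0.0
```

```bash
python3 -c "
from h import *
snap('w15')"
```

{"name": "carry_out", "arguments": {"targets": [[[0, 0.4, 0], [0, 0, 0]], [[0, 0.4, 0], [0, 0, 0]], [[0, 0.4, 0], [0, 0, 0]], [[0, 0.4, 0], [0, 0, 0]], [[0, 0.4, 0], [0, 0, 0]], [[0, 0.4, 0], [0, 0, 0]], [[0, 0.4, 0], [0, 0, 0]], [[0, 0.4, 0], [0, 0, 0]], [[0, 0.4, 0], [0, 0, 0]], [[0, 0.4, 0], [0, 0, 0]], [[0, 0.4, 0], [0, 0, 0]], [[0, 0.4, 0], [0, 0, 0]], [[0, 0.4, 0], [0, 0, 0]], [[0, 0.4, 0], [0, 0, 0]], [[0, 0.4, 0], [0, 0, 0]], [[0, 0.4, 0], [0, 0, 0]], [[0, 0.4, 0], [0, 0, 0]], [[0, 0.4, 0], [0, 0, 0]], [[0, 0.4, 0], [0, 0, 0]]]}}

```text
time_s: 33.23
position: [519.2, 283.7, 186.2]
orientation: [[0.0, 1.0, 0.0], [1.0, -0.0, 0.0], [0.0, 0.0, -1.0]]
force: [-0.2, 0.4, 0.2]
opening: 0.651
grip_force: 0.0
```

Run:
```python
from h import *
snap('w16')
A={'20':(469.2,384.0,18.5,42,'w16'),'44':(581.4,-32.1,34,45,'w15')}
ims=[]
for k,(x,y,R,z,n) in A.items():
    s,c,T=pickle.load(open(n+'.pkl','rb'))
    print(k,[(d,*fitc(c,T,x,y,[(R,z+d,1)],6)) for d in (-4,0,4,8)])
    u,v=wproj(c,T,[x,y,z])[0].round().astype(int);u0,v0=max(u-45,0),max(v-45,0)
    ims.append(cv2.resize(c['pixels'][v0:v0+90,u0:u0+90],(290,290),interpolation=cv2.INTER_CUBIC))
cv2.imwrite('pics/fin2.png',cv2.cvtColor(np.hstack(ims),cv2.COLOR_RGB2BGR))
```

```text
20 [(-4, array([468.53, 384.19]), np.float64(0.86)), (0, array([469.17, 383.75]), np.float64(0.85)), (4, array([469.85, 383.34]), np.float64(0.82)), (8, array([470.35, 383.1 ]), np.float64(0.76))]
44 [(-4, array([581.58, -32.37]), np.float64(0.86)), (0, array([580.74, -32.57]), np.float64(0.81)), (4, array([580.28, -32.62]), np.float64(0.67)), (8, array([581.55, -33.06]), np.float64(0.47))]
```

View pics/fin2.png

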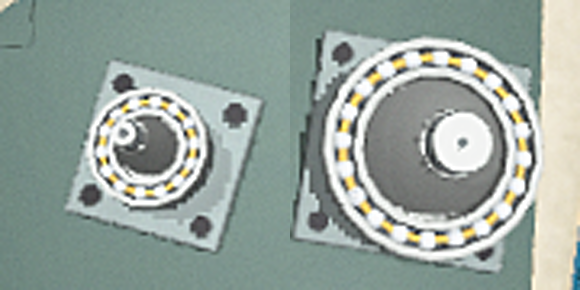

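Both are home and level: bearing 20 is centred at (148,148) in the crop and bearing 44 at (433,148). The arm is clear of everything and still.

```bash
python3 -c "
from plant import bot
print(bot.finish_job())"
```

```text
the job is handed in; nothing more can be done
None
```

All four bearings are seated on their matching axles and released, the seal and collar were left untouched, and the job was handed in at about 33 s of the 99 s allowed; the hand-in returned no verdict.

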